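# Unload the tray sealer, check-weigh the tub and pack it

## Task

Lift the sealed tub out of the tray sealer's die and stand it on the pan of the bench scale; let go and leave it there for a moment so the weight can settle. Then pack it in the empty place in the carton row, standing on the carton's floor the same way round as its neighbours: there is no room for fingers between them, so take the tub from the scale by its ends this time. Keep the tub upright, set it down rather than dropping it, and leave the packed tubs and the other things on the bench as they are.

Things in the scene. Friction and masses are not known exactly. Their poses are not given: they have to be found in the camera images.
- tub_mid (a point): The sealed tub: white rigid plastic, green film lid with white and orange label, about 85 g. Point: its centre, half-way up. Axes: x across its width, y along its length, z up. 44 mm high. A stiff rim 44 mm (x) by 60 mm (y), 6 mm deep, runs round the top (16 to 22 mm above this point); the body below is narrower, 34 x 50 mm: grip it by the rim. Half a turn about z makes no difference.
- cavity (a point): Centre of the cavity in the sealer's aluminium die (118 mm in x, 96 mm in y), at the die's top face, 125 mm above the table. y points to the sealer's housing, z up. The tub hangs in it by its rim, length along y, rim top flush with the die, not stuck, 1.5 mm clearance. Finger slots 40 mm wide, 34 mm deep run along x out through both sides of the die; the ends (y) are closed, so only the tub's width can be held there.
- housing (a point): Tray sealer's housing, cream and steel, fixed: point at the middle of its front edge, 150 mm from the cavity towards the cavity's +y, 290 mm above the table; it is 256 mm wide and carries a film reel to 425 mm further back. Same axes as the cavity. On the other side of the die the drawer's front plate and pull bar reach 103 mm from the cavity (-y), below the die's top.
- pan (a point): Bench scale, white with a steel pan, fixed. Point: centre of the pan's top face, 52 mm above the table. x points away from the display, z up. The pan is 132 mm (x) by 148 mm (y), flat, without rim, and does not give; the display at the -x side (66 to 125 mm from the point) rises no higher than 55 mm above the table.
- carton_floor (a point): Open carton of brown board, fixed, for one row of four tubs. Point: centre of its inner floor, 3 mm above the table. y along the row, x across it, z up. Inside 201 mm (y) by 68 mm (x). Along both long sides only a low lip, 14 mm high; end walls (y) 44 mm. Tubs stand side by side, length along x, at y = -73.5, -24.5, 24.5 and 73.5 mm; one place is empty, any of the four.
- empty_place (a point): Centre of the carton's empty place, on its inner floor, where a thin yellow leaflet lies (nothing to feel). Axes as the carton's. A tub has 5 mm of play to its neighbours or the end wall and 4 mm to each lip: no room for fingers between neighbours, but over the low lips there is.
- packed1_mid (a point): A packed tub, same kind and size as the one to handle, loose in the carton. Point: its centre, half-way up. x across its width (along the row), y along its length.
- packed2_mid (a point): Another packed tub, the same.
- packed3_mid (a point): Another packed tub, the same.
- spray_mid (a point): Spray bottle, 58 mm across, 177 mm high, standing behind the work. Point on its axis at half height. To be left alone.
- tape: Roll of brown tape lying flat, 96 mm across, 24 mm high; origin at the centre of its underside. To be left alone.
- empties_mid (a point): Stack of nested empty white tubs, 44 x 60 mm, 74 mm high. Point at its centre, half-way up. To be left alone.
- stamp: Small date stamp standing up, 45 x 30 mm, 72 mm high, red top; origin at the centre of its underside. To be left alone.
- marker: White marker pen with a blue cap, 136 mm long along its x, 14 mm thick, lying on the table; origin under its middle. To be left alone.

How it is judged:
On the way, in this order (a step that is already met when the one before it is completed fails the run):
1. the tub is lifted clear of the die (z of tub_mid in the frame of cavity above 0.03 m), for 0.1 s.
2. the tub stands upright and released on the scale's pan for a good half second (x of tub_mid in the frame of pan between -0.066 and 0.066 m and y of tub_mid in the frame of pan between -0.074 and 0.074 m and z of tub_mid in the frame of pan between 0.017 and 0.026 m and contact force between tub and scale above 0.2 N and contact force between the fingers and tub below 0.05 N and angle between tub_mid's own z axis and vertical below 0.1 rad and linear speed of tub below 0.02 m/s), for 0.6 s.
At the end, for the whole second after the job is handed in: The tub stands upright (within 6 degrees) and at rest on the carton's floor in the empty place (centre within 15 mm of it, within 10 mm of the row's line, length across the row within 14 degrees), released, and the three packed tubs stand in their places, shifted less than 15 mm (x of tub_mid in the frame of carton_floor between -0.01 and 0.01 m and y of tub_mid in the frame of carton_floor between -0.086 and 0.086 m and z of tub_mid in the frame of carton_floor between 0.017 and 0.026 m and horizontal distance between tub_mid and empty_place below 0.015 m and angle between each of tub_mid, packed1_mid, packed2_mid, packed3_mid's own z axis and vertical below 0.1 rad and angle between the y axis of tub_mid and the x axis of carton_floor, either way round below 0.25 rad and linear speed of tub below 0.02 m/s and contact force between the fingers and tub below 0.05 N and distance of each of packed1_mid, packed2_mid, packed3_mid from where it was at the start of the episode below 0.015 m); the robot touches nothing.
It fails at once if the tub is tipped more than 35 degrees (angle between tub_mid's own z axis and vertical above 0.61 rad).
It fails at once if the tub is dropped (falls free, faster than a 15 mm drop) (contact force between the fingers and tub below 0.01 N and linear speed of tub above 0.55 m/s).
It fails at once if a packed tub is pulled up, tipped over or pushed out of its place (more than 25 mm) (distance of any of packed1_mid, packed2_mid, packed3_mid from where it was at the start of the episode above 0.025 m or angle between any of packed1_mid, packed2_mid, packed3_mid's own z axis and vertical above 0.4 rad).
It fails at once if another thing on the bench is knocked over or shifted more than 30 mm (distance of any of spray_mid, tape, empties_mid, stamp, marker from where it was at the start of the episode above 0.03 m or angle between any of spray_mid, empties_mid, stamp's own z axis and vertical above 0.4 rad).
It also fails if it takes over 64 s, if anything falls off the work surface, if the arm or the gripper's body presses on something with over 40 N, if the wrist force passes 120 N, or if a joint passes its speed limit or range.

## Robot

A 6-joint arm with a two-finger parallel gripper is mounted at the origin on the work surface. World frame = base frame: x ahead of the robot, y to its left, z up, the work surface at z = 0. Lengths are in m, angles in rad, forces in N, time in s.
With the tool pointing down it reaches from about 0.35 to 0.775 m from the base axis. Payload 5.5 kg.
Tool frame: the origin (TCP) lies at the very end of the fingers, on their centre line; the grasp point (between the pads) lies 19 mm behind it; y points along the fingers, z is the direction in which the jaws open and shut, and the axes are right-handed (so a half turn about y gives the same grasp; the last joint's range is limited). The gripper opens to 85 mm and grips with 20 to 120 N. Pads are 22 mm wide; open, the fingers measure 114 mm over their backs; the gripper's body (76 mm by 85 mm) begins 54 mm behind the grasp point. The pads swing forward as they close: fully open they stand 13 mm farther back than shut.
Start: joints at [1.154, 0.313, 0.046, 1.304, 0, 1.431], TCP at [0.157, 0.553, 0.231] pointing down, gripper open.
Joint ranges: [-2.76, 2.76], [-0.86, 1.69], [-1.03, 1.26], [-2.2, 2.34], [-1.47, 1.5], [-3.14, 3.14]. Speed limits (rad/s): [2.57, 2.57, 3.14, 3.14, 3.14, 3.14].

## Interface

Orientations are given as a unit quaternion [w, x, y, z].
In Python, from workcell import env gives the robot as it stands.
- The arm moves only by the shell command python3 -m inch 'ROWS' [OPENING] [FORCE]. ROWS is JSON, a list that holds one entry, the list of rows, each a list of 4 numbers: the shift along the tool's x, y, z in mm, then the turn about the tool's y in degrees. In form: [[[tx, ty, tz, spin], ...]]. A call has 1 to 10 rows; each row is the pose to reach, as a shift and turn from the pose commanded when the call began, along the tool's axes at that moment; what a row does not reach only later rows make up. A row lasts 1/10 s, in which the tool goes at most 50 mm and 8.59 degrees, less where a joint would pass 70% of its speed; a pose out of reach is approached as far as the arm can. A call with a gripper value outside its range is refused whole. OPENING is the finger opening in mm, from 0 to 85.4, set as the call begins (- or left out, the last holds). The fingers move at their own pace and stop on an object; FORCE is the grip in N (left out, the last holds). Time passes only in rows, so rows that repeat a pose let the fingers close. It gives the time, the measured TCP pose, the force and the opening at its end, in the units of the state.
- env.get_state(): the state, without advancing time (a new reading comes with each control period).
- env.read_camera(name): name is "scene" or "top" or "wrist"; returns the picture (400x640x3 uint8, blue, green, red); there is no depth.
- env.camera_model(name): a dict with "fx", "fy", "cx", "cy" (pixels), "distortion" ([k1, k2, p1, p2, k3] as OpenCV has them; the pictures are not rectified), "R" (3x3) and "t" (3): a world point X has camera coordinates R X + t; the wrist camera has in their place "mount" (4x4, takes a point from camera to tool coordinates, whose origin is the TCP and whose axes are the tool frame's). Camera axes: x right, y down, z forward; pixel columns grow to the right and rows downward; lengths in m; the calibration is good to about 2 mm. A picture is of the moment at which its call begins: read the wrist's pose just before it. camera_model takes no time and is no camera call.
- env.hand_in(): hands the job in, once; it reports no verdict.
The state is a dict: "clock": time; "joint_pos": joint angles; "qvel": joint speeds; "tau": joint torques, N m; "tcp_pos": TCP position; "orientation": TCP orientation; "wrist_force": force on the tool from outside, world axes, zero at the start; "ft_torque": the same for the moment, N m; "finger_gap": finger opening in m.
Only numpy, scipy, OpenCV 4.12 (cv2) and the standard library are available. Lean on these libraries where they do the work, as an engineer would, in place of code of your own. Each camera call takes 0.05 s, during which the arm holds its last target.

## Working session

There is one attempt and no reset: what is moved stays moved. The work goes in short steps, Python scripts to look and compute and a shell command to move; the robot and the scene stay as the last step left them, time stands still between calls to the robot, and variables do not carry over. Pictures are saved under pics/ and viewed, and the job is handed in when it is done.

```bash
ls; mkdir -p pics; python3 - <<'E'
from workcell import env
import cv2
s=env.get_state(); print(s)
for n in ("scene","top"):
    print(n,env.camera_model(n)); cv2.imwrite(f"pics/{n}0.png",env.read_camera(n))
s=env.get_state();cv2.imwrite("pics/wrist0.png",env.read_camera("wrist")); print(env.camera_model("wrist"))
E
```

```text
pics
{'clock': 0.0, 'joint_pos': array([1.15443310e+00, 3.13981049e-01, 4.49834620e-02, 1.30358725e+00,
       6.89811409e-06, 1.43122518e+00]), 'qvel': array([ 0.00096175,  0.00026165, -0.00179647, -0.00078082, -0.00044476,
       -0.00069051]), 'tau': array([-8.76422437e-04, -4.80624032e+01,  2.98536712e+01,  1.93870033e-02,
       -1.79348663e-04, -3.43428087e-05]), 'tcp_pos': array([0.15691686, 0.55265178, 0.2304217 ]), 'orientation': array([-0.69973814,  0.70095292, -0.0977245 ,  0.09737279]), 'wrist_force': array([0.19393898, 0.16230844, 0.35090023]), 'ft_torque': array([0.00409107, 0.00163902, 0.00245698]), 'finger_gap': 0.08536142497821425}
scene {'fx': 368.7310268834353, 'fy': 368.7310268834353, 'cx': 321.10969766256056, 'cy': 194.87775000545147, 'distortion': array([0.0258642, 0.       , 0.       , 0.       , 0.       ]), 'R': array([[-0.13649285,  0.99050736,  0.01627497],
       [ 0.67843078,  0.10543467, -0.72705929],
       [-0.72187352, -0.08819695, -0.68638176]]), 't': array([ 0.03473929, -0.23528336,  1.45371931])}
top {'fx': 511.43499932510684, 'fy': 511.43499932510
[... 187 characters left out ...]
00705797],
       [-0.99691493, -0.02192985, -0.07536385],
       [ 0.0754994 , -0.005419  , -0.99713112]]), 't': array([0.04803728, 0.57741833, 1.53775519])}
{'fx': 346.4697720521135, 'fy': 346.4697720521135, 'cx': 320.31048635310907, 'cy': 195.23998277201127, 'distortion': array([-0.05143666,  0.        ,  0.        ,  0.        ,  0.        ]), 'mount': array([[-1.43160841e-03,  9.61010770e-01,  2.76507233e-01,
        -7.02318479e-02],
       [-8.78193175e-04, -2.76508618e-01,  9.61011037e-01,
        -1.42376467e-01],
       [ 9.99998590e-01,  1.13296471e-03,  1.23980516e-03,
        -2.06883353e-04],
       [ 0.00000000e+00,  0.00000000e+00,  0.00000000e+00,
         1.00000000e+00]])}
```

View pics/scene0.png

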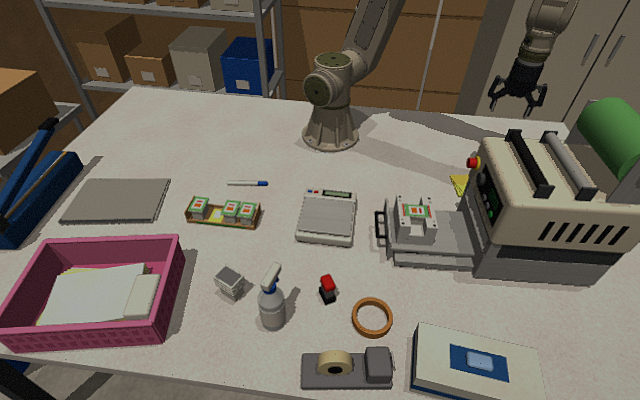

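View pics/top0.png

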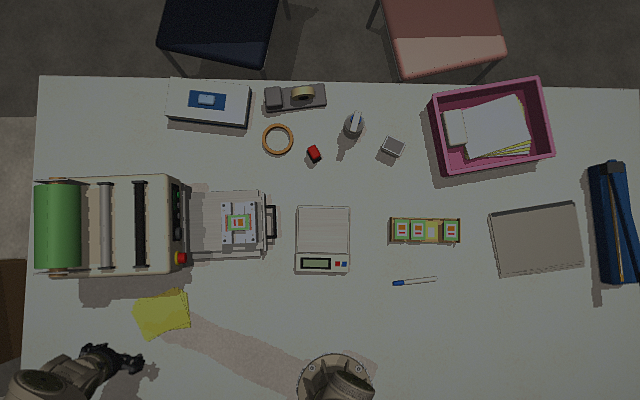

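View pics/wrist0.png

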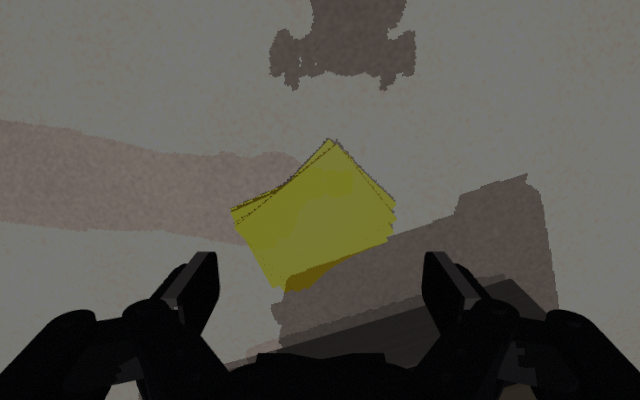

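The scene and top views show the tub in the die at top (238,222), the scale pan at (323,232) and the carton at (425,230). The third place in the carton, at about (434,231), is empty. Next I measure these from masks.

```bash
cat > h.py <<'E'
import numpy as np, cv2
from workcell import env
from scipy.spatial.transform import Rotation as Rn
def pose(s):
    q=s["orientation"]; return Rn.from_quat([q[1],q[2],q[3],q[0]]).as_matrix(), np.array(s["tcp_pos"])
def cam(name,s=None):
    m=env.camera_model(name)
    K=np.array([[m["fx"],0,m["cx"]],[0,m["fy"],m["cy"]],[0,0,1]])
    if "mount" in m:
        R,p=pose(s); M=m["mount"]; Rw=R@M[:3,:3]; c=R@M[:3,3]+p
    else:
        Rw=m["R"].T; c=-Rw@m["t"]
    return K,np.array(m["distortion"]),Rw,c
def ray(px,z,C):
    K,d,Rw,c=C
    u=cv2.undistortPoints(np.array(px,float).reshape(-1,1,2),K,d).reshape(-1,2)
    D=np.c_[u,np.ones(len(u))]@Rw.T
    return c+D*((z-c[2])/D[:,2])[:,None]
def proj(X,C):
    K,d,Rw,c=C
    return cv2.projectPoints((np.array(X,float).reshape(-1,3)-c)@Rw,np.zeros(3),np.zeros(3),K,d)[0].reshape(-1,2)
def rect(P):  # min-area rect of world xy pts in mm
    (cx,cy),(w,h),a=cv2.minAreaRect((np.array(P)[:,:2]*1000).astype(np.float32)); return cx,cy,w,h,a
def blobs(mask,mn=30):
    cs,_=cv2.findContours(mask.astype(np.uint8)*255,cv2.RETR_EXTERNAL,cv2.CHAIN_APPROX_NONE)
    return [c for c in cs if cv2.contourArea(c)>mn]
E
python3 - <<'E'
from h import *
C=cam("top"); im=cv2.imread("pics/top0.png"); hsv=cv2.cvtColor(im,cv2.COLOR_BGR2HSV)
g=(hsv[...,0]>40)&(hsv[...,0]<90)&(hsv[...,1]>100)
for c in blobs(g):
    x,y,w,h=cv2.boundingRect(c)
    if w>40: continue
    z=.125 if x<300 else .047
    print("green",x,y,w,h,np.round(rect(ray(c.reshape(-1,2),z,C)),1))
C2=cam("scene"); im=cv2.imread("pics/scene0.png"); hsv=cv2.cvtColor(im,cv2.COLOR_BGR2HSV)
g=(hsv[...,0]>40)&(hsv[...,0]<90)&(hsv[...,1]>100)
for c in blobs(g):
    x,y,w,h=cv2.boundingRect(c)
    if w>60: continue
    z=.125 if x>300 else .047
    print("scene green",x,y,w,h,np.round(rect(ray(c.reshape(-1,2),z,C2)),1))
# pan
im=cv2.imread("pics/top0.png")
cv2.imwrite("pics/crop.png",cv2.resize(im[180:300,180:480],None,fx=2.66,fy=2.66,interpolation=cv2.INTER_CUBIC))
E
```

```text
green 444 220 14 20 [ 4.899e+02 -3.360e+02  5.750e+01  3.910e+01  2.000e-01]
green 411 220 15 20 [ 487.4 -239.9   41.8   54.8   87.3]
green 395 220 14 19 [ 488.3 -189.2   54.2   39.     0.6]
green 228 215 20 15 [496.4 289.5  39.8  53.9   1.8]
green 173 189 5 21 [557.9 469.1  57.3  11.3   2.5]
scene green 188 197 20 14 [ 487.  -338.8   43.4   53.3   89.8]
scene green 487 188 13 25 [422.5 495.7  96.6  29.    3.8]
```

View pics/crop.png

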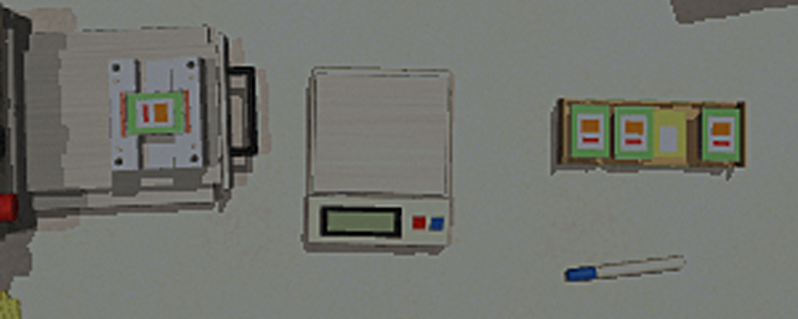

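```bash
python3 - <<'E'
from h import *
C=cam("top")
P=np.array([(312,70),(452,70),(450,195),(310,195)])/2.66+180
W=ray(P,.052,C);print(np.round(W*1000),np.round(rect(W),1))
im=cv2.imread("pics/top0.png"); hsv=cv2.cvtColor(im,cv2.COLOR_BGR2HSV)
y=(hsv[...,0]>20)&(hsv[...,0]<35)&(hsv[...,1]>90)
for c in blobs(y): print("yellow",cv2.boundingRect(c),np.round(rect(ray(c.reshape(-1,2),.003,C)),1))
# carton rim corners (top of end walls z .047)
P=np.array([(560,100),(744,102),(744,166),(560,166)])/2.66+180
print("carton",np.round(rect(ray(P,.03,C)),1))
R,p=pose(env.get_state());print("R",np.round(R,3))
# die top corners
P=np.array([(111,59),(200,59),(200,170),(111,170)])/2.66+180
print("die",np.round(rect(ray(P,.125,C)),1))
E
```

```text
[[549. 124.  52.]
 [552. -33.  52.]
 [413. -34.  52.]
 [409. 123.  52.]] [481.   44.6 139.7 159.    1.2]
yellow (131, 287, 60, 55) [218.6 528.1 130.7 175.4  19.5]
yellow (174, 251, 6, 15) [385.7 490.5  42.8  15.3   2.4]
yellow (426, 221, 12, 19) [ 4.881e+02 -2.891e+02  5.570e+01  3.400e+01  3.000e-01]
yellow (486, 147, 44, 9) [ 736.6 -526.4    9.8  137.3   10.8]
yellow (492, 140, 39, 13) [ 751.2 -537.6    9.9  125.2   19.7]
carton [ 486.  -263.8   74.9  210.     0.6]
R [[ 0.962 -0.001  0.273]
 [-0.273 -0.001  0.962]
 [-0.    -1.    -0.001]]
die [493.7 286.8 119.   95.    1.8]
```

```bash
python3 -m inch '[[[0,-40,0,0],[15,-70,-15,-8],[40,-70,-35,-16],[65,-70,-60,-24],[90,-70,-80,-32],[115,-70,-105,-40],[140,-70,-125,-48],[165,-70,-145,-56],[190,-70,-165,-64],[200,-70,-175,-72]]]'
```

```text
clock: 1.15
tcp_pos: [0.3028, 0.3283, 0.3011]
orientation: [-0.623, 0.624, 0.334, -0.334]
wrist_force: [0.6, -0.2, 0.6]
finger_gap: 0.0853
```

```bash
python3 -m inch '[[[10,0,-30,-7],[25,0,-60,-14],[37,0,-90,-21],[50,0,-120,-28],[62,10,-150,-35],[74,20,-180,-35],[74,30,-181,-35],[74,40,-181,-35],[74,40,-181,-35]]]'
python3 - <<'E'
from h import *
s=env.get_state(); cv2.imwrite("pics/w1.png",env.read_camera("wrist")); np.save("w1.npy",np.r_[s["tcp_pos"],s["orientation"]])
R,p=pose(s);print(np.round(R,3),p,s["joint_pos"])
E
```

```text
clock: 2.05
tcp_pos: [0.4916, 0.2905, 0.2595]
orientation: [0.496, -0.494, -0.504, 0.506]
wrist_force: [-0.7, 0.3, 0.4]
finger_gap: 0.0856
[[-0.02  -0.004 -1.   ]
 [ 1.    -0.001 -0.02 ]
 [-0.001 -1.     0.004]] [0.49155849 0.29050012 0.2594625 ] [ 3.93032923e-01  3.02971350e-01  1.00396364e-01  1.37202058e+00
  2.90129229e-04 -1.19790673e+00]
```

View pics/w1.png

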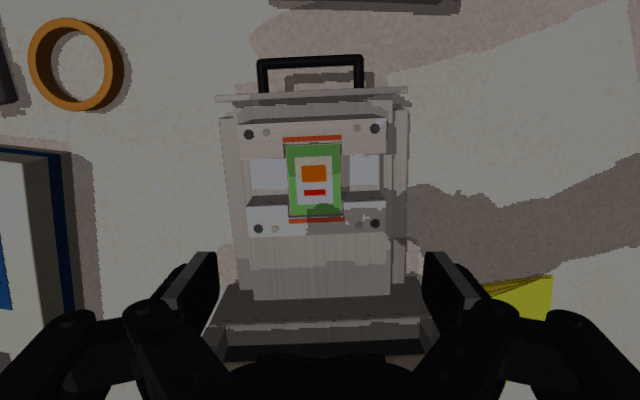

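The wrist view shows the green lid centred near (314,180), with the finger slots to the left and right along the jaw direction. Next I measure it.

```bash
cat >> h.py <<'E'
def green(name,s,im,z,mx=200,mn=60):
    C=cam(name,s); hsv=cv2.cvtColor(im,cv2.COLOR_BGR2HSV)
    g=(hsv[...,0]>40)&(hsv[...,0]<90)&(hsv[...,1]>100)&(hsv[...,2]>40)
    for c in blobs(g,mn):
        x,y,w,h=cv2.boundingRect(c)
        if max(w,h)>mx: continue
        print(name,(x,y,w,h),np.round(rect(ray(c.reshape(-1,2),z,C)),1))
E
python3 - <<'E'
from h import *
s=env.get_state();im=env.read_camera("wrist");print(s["tcp_pos"],np.abs(s["qvel"]).max())
green("wrist",s,im,.125)
green("wrist",s,cv2.imread("pics/w1.png"),.125)
C=cam("wrist",s)
print(proj([s["tcp_pos"]],C), np.round(rect(ray([(240,123),(386,118),(388,234),(248,237)],.125,C)),1))
E
```

```text
[0.49173886 0.290783   0.26063923] 0.025868232844209898
wrist (287, 144, 54, 70) [496.3 287.2  42.1  58.2   3.8]
wrist (286, 144, 55, 71) [496.6 287.9  42.2  58.5   3.9]
[[320.06354024 257.58726163]] [494.5 287.8 121.4  98.5   2.5]
```

```bash
python3 -m inch '[[[-3,0,-4,-1],[-3,20,-4,-1],[-3,45,-4,-1],[-3,70,-4,-1],[-3,95,-4,-1],[-3,115,-4,-1],[-3,135,-4,-1],[-3,150,-4,-1],[-3,160,-4,-1],[-3,160,-4,-1]]]'
python3 - <<'E'
from h import *
s=env.get_state(); im=env.read_camera("wrist"); cv2.imwrite("pics/w2.png",im);green("wrist",s,im,.125)
cv2.imwrite("pics/s2.png",cv2.resize(env.read_camera("scene")[120:300,340:500],None,fx=3,fy=3))
print(s["tcp_pos"],s["wrist_force"])
E
```

```text
clock: 3.15
tcp_pos: [0.4966, 0.2877, 0.1006]
orientation: [0.491, -0.49, -0.509, 0.51]
wrist_force: [0.5, -0.4, 0.3]
finger_gap: 0.0856
wrist (261, 211, 117, 138) [496.4 287.   42.5  58.6   3.8]
[0.49660428 0.28770065 0.10059825] [ 0.47013797 -0.39610679  0.34591882]
```

View pics/w2.png

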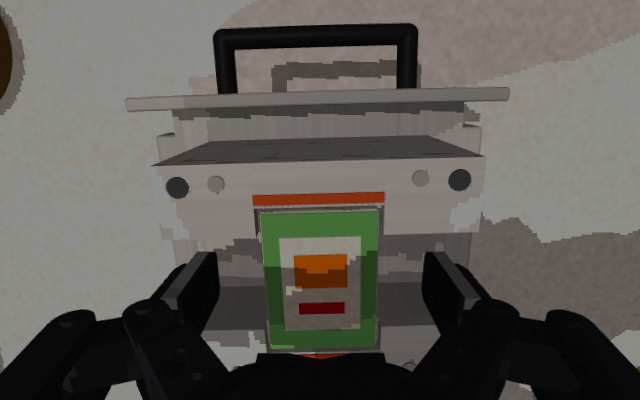

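View pics/s2.png

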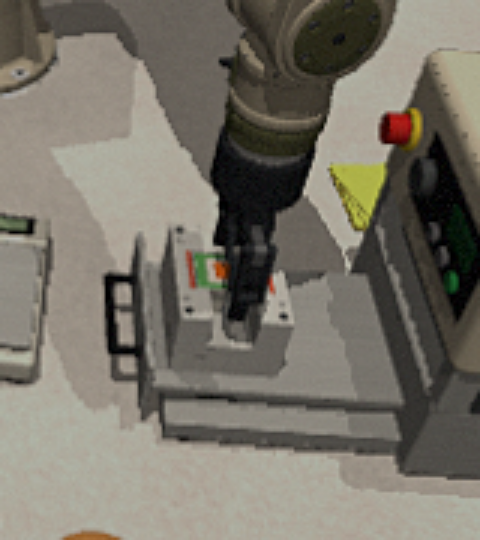

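Fingers straddle the tub in the slots, with the lid centred between the pads (columns 261–378). Now close.

```bash
python3 -m inch '[[[0,0,0,0],[0,0,0,0],[0,0,0,0],[0,0,0,0],[0,0,0,0],[0,0,0,0]]]' 30 35
python3 - <<'E'
from h import *
s=env.get_state(); im=env.read_camera("wrist"); cv2.imwrite("pics/w3.png",im)
E
```

```text
clock: 3.85
tcp_pos: [0.4977, 0.288, 0.1022]
orientation: [-0.49, 0.491, 0.51, -0.509]
wrist_force: [-1.4, -0.5, 6.0]
finger_gap: 0.0431
```

View pics/w3.png

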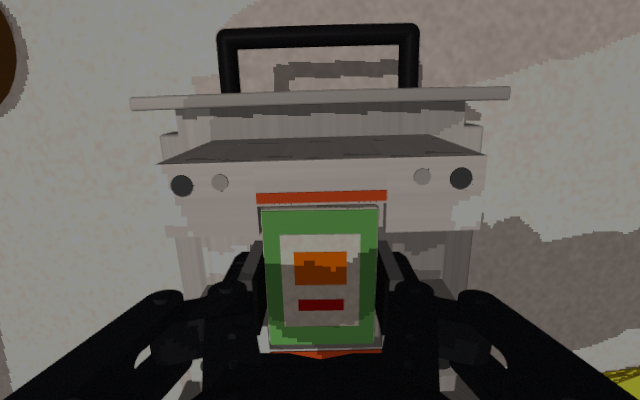

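```bash
python3 -m inch '[[[0,-4,0,0],[0,-10,0,0],[0,-20,0,0],[0,-32,0,0],[0,-46,0,0],[0,-62,0,0],[0,-78,0,0],[0,-92,0,0],[0,-100,0,0],[0,-100,0,0]]]'
python3 - <<'E'
from h import *
s=env.get_state(); im=env.read_camera("wrist"); cv2.imwrite("pics/w4.png",im);cv2.imwrite("pics/s4.png",env.read_camera("scene"));green("wrist",s,im,s["tcp_pos"][2]+.022)
R,p=pose(s);print(np.round(R,3),p,s["finger_gap"])
E
```

```text
clock: 4.9
tcp_pos: [0.4982, 0.2882, 0.2032]
orientation: [-0.49, 0.491, 0.51, -0.508]
wrist_force: [1.0, 0.0, -0.7]
finger_gap: 0.0432
wrist (262, 210, 116, 135) [498.  287.6  43.   59.1   3.1]
[[-0.037  0.003 -0.999]
 [ 0.999  0.001 -0.037]
 [ 0.001 -1.    -0.003]] [0.49820692 0.28821369 0.20320228] 0.04318900510180805
```

View pics/w4.png

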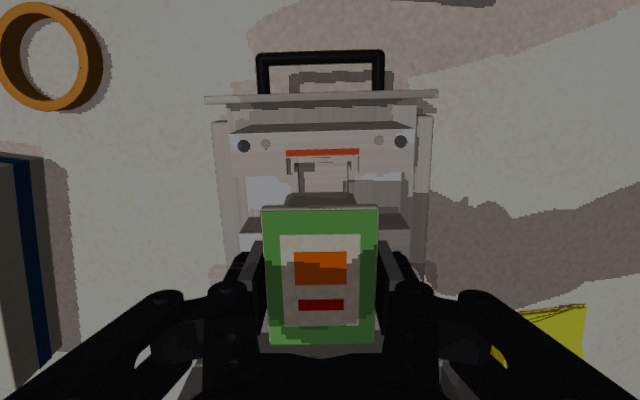

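View pics/s4.png

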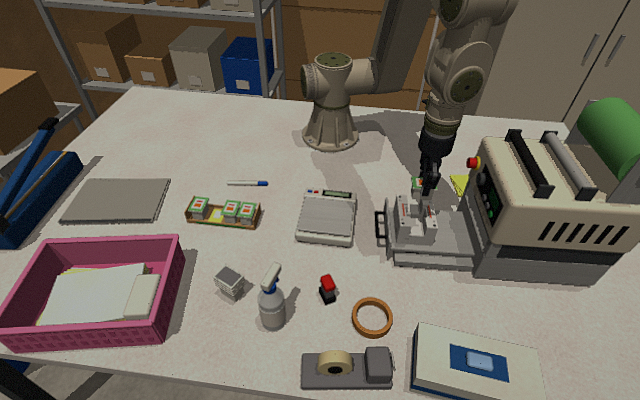

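```bash
python3 -m inch '[[[-8,0,1,0],[-25,0,2,0],[-55,0,5,0],[-85,0,8,0],[-115,0,11,0],[-145,0,14,0],[-175,0,17,0],[-205,0,20,0],[-228,0,22,0],[-243,0,22,0]]]'
python3 -m inch '[[[0,10,0,0],[0,25,0,0],[0,45,0,0],[0,65,0,0],[0,85,0,0],[0,100,0,0],[0,112,0,0],[0,120,0,0],[0,123,0,0],[0,123,0,0]]]'
python3 - <<'E'
from h import *
s=env.get_state(); im=env.read_camera("wrist"); cv2.imwrite("pics/w5.png",im);cv2.imwrite("pics/s5.png",cv2.resize(env.read_camera("scene")[150:290,230:420],None,fx=4,fy=4))
R,p=pose(s);print(np.round(R,3),p,s["wrist_force"])
E
```

```text
clock: 6.0
tcp_pos: [0.4831, 0.0415, 0.2008]
orientation: [0.491, -0.491, -0.508, 0.509]
wrist_force: [-0.4, 0.1, -1.0]
finger_gap: 0.0432
clock: 7.0
tcp_pos: [0.4843, 0.0442, 0.0781]
orientation: [0.491, -0.49, -0.509, 0.509]
wrist_force: [-0.5, -0.3, -1.3]
finger_gap: 0.0431
[[-0.037 -0.    -0.999]
 [ 0.999  0.    -0.037]
 [ 0.    -1.     0.   ]] [0.48425613 0.04423123 0.07807619] [-0.52466847 -0.28790173 -1.32953291]
```

View pics/w5.png

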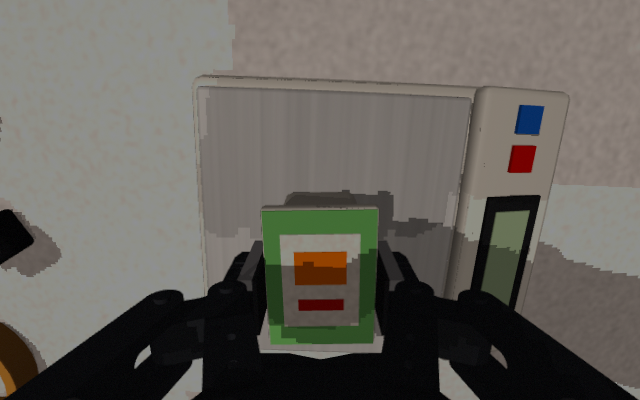

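View pics/s5.png

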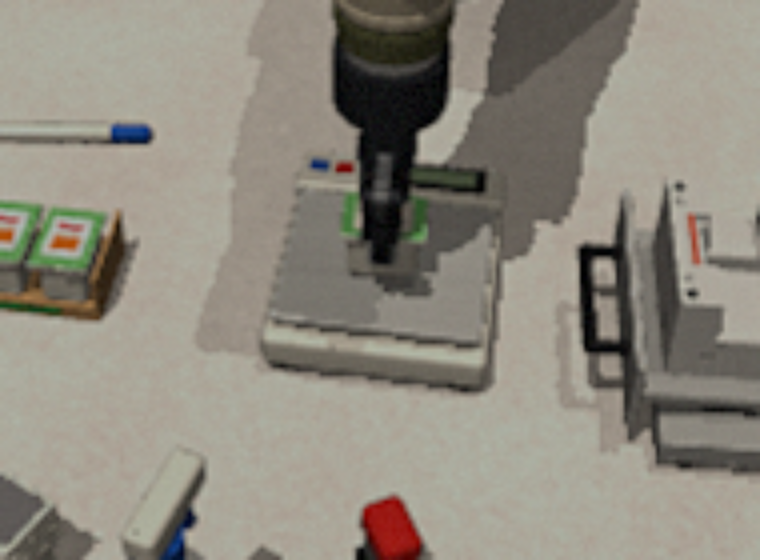

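```bash
python3 -m inch '[[[0,1,0,0],[0,2,0,0],[0,3,0,0],[0,3,0,0]]]'; python3 -m inch '[[[0,0.7,0,0],[0,1.4,0,0],[0,1.4,0,0]]]'
```

```text
clock: 7.5
tcp_pos: [0.4844, 0.0442, 0.0753]
orientation: [-0.491, 0.491, 0.509, -0.509]
wrist_force: [-0.5, -0.8, -1.4]
finger_gap: 0.0431
clock: 7.8
tcp_pos: [0.4843, 0.0442, 0.0738]
orientation: [0.491, -0.49, -0.509, 0.509]
wrist_force: [-0.1, -0.4, -1.4]
finger_gap: 0.0432
```

```bash
python3 -m inch '[[[0,0.7,0,0],[0,1.2,0,0],[0,1.2,0,0]]]'; python3 -m inch '[[[0,0.7,0,0],[0,1.2,0,0],[0,1.2,0,0]]]'
```

```text
clock: 8.1
tcp_pos: [0.4845, 0.0442, 0.0732]
orientation: [-0.49, 0.491, 0.509, -0.509]
wrist_force: [-2.2, -0.1, 4.5]
finger_gap: 0.0436
clock: 8.4
tcp_pos: [0.4845, 0.0442, 0.0732]
orientation: [-0.49, 0.491, 0.509, -0.509]
wrist_force: [-4.9, 0.7, 14.9]
finger_gap: 0.0431
```

```bash
python3 -m inch '[[[0,-0.6,0,0],[0,-1.2,0,0],[0,-1.2,0,0]]]'; python3 -m inch '[[[0,0,0,0],[0,0,0,0],[0,0,0,0],[0,0,0,0],[0,0,0,0],[0,0,0,0]]]' 70
```

```text
clock: 8.7
tcp_pos: [0.4845, 0.0442, 0.0732]
orientation: [-0.49, 0.491, 0.509, -0.509]
wrist_force: [-3.5, -0.1, 7.0]
finger_gap: 0.0432
clock: 9.3
tcp_pos: [0.4844, 0.0442, 0.0726]
orientation: [-0.491, 0.491, 0.509, -0.509]
wrist_force: [-0.3, -0.2, -0.6]
finger_gap: 0.07
```

```bash
python3 -m inch '[[[0,0,0,0],[0,-2,0,0],[0,-10,0,0],[0,-25,0,0],[0,-45,0,0],[0,-70,0,0],[0,-95,0,0],[0,-110,0,0],[0,-110,0,0],[0,-110,0,0]]]' 85
python3 - <<'E'
from h import *
s=env.get_state(); im=env.read_camera("wrist"); cv2.imwrite("pics/w6.png",im);green("wrist",s,im,.096)
im=env.read_camera("top");green("top",s,im,.096,40)
R,p=pose(s);print(np.round(R,3),p,s["finger_gap"])
E
```

```text
clock: 10.3
tcp_pos: [0.4845, 0.0442, 0.1829]
orientation: [-0.49, 0.491, 0.509, -0.509]
wrist_force: [0.2, 0.8, 0.6]
finger_gap: 0.085
wrist (289, 158, 63, 81) [484.3  43.1  42.3  58.    3.3]
top (444, 221, 14, 19) [ 4.874e+02 -3.231e+02  5.270e+01  3.780e+01  2.000e-01]
top (411, 220, 15, 20) [ 486.5 -230.    40.5   53.    87.3]
top (395, 220, 14, 19) [ 487.3 -180.9   52.4   37.7    0.6]
[[-0.037  0.001 -0.999]
 [ 0.999  0.    -0.037]
 [ 0.    -1.    -0.001]] [0.48451635 0.04419433 0.18288397] 0.08502119739613269
```

View pics/w6.png

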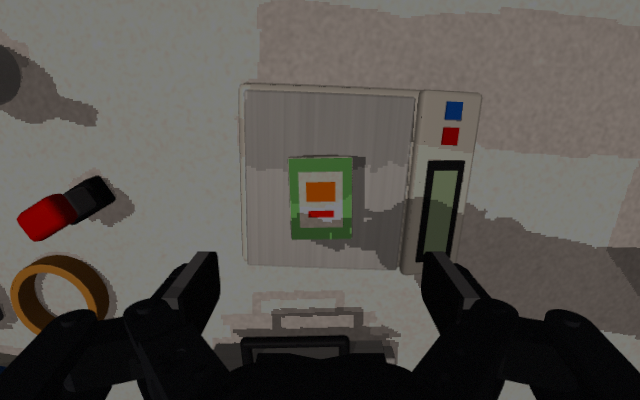

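The tub stands alone on the pan, lid at (289–352,158–239), square to the jaws. Now turn a quarter.

```bash
python3 -m inch '[[[0,0,0,8],[0,0,0,16],[0,0,0,24],[0,0,0,32],[0,0,0,40],[0,0,0,48],[0,0,0,56],[0,0,0,64],[0,0,0,72],[0,0,0,80]]]'; python3 -m inch '[[[0,0,0,6],[0,0,0,10],[0,0,0,10],[0,0,0,10]]]'
python3 - <<'E'
from h import *
s=env.get_state(); im=env.read_camera("wrist"); cv2.imwrite("pics/w7.png",im);green("wrist",s,im,.096)
R,p=pose(s);print(np.round(R,3),p,s["finger_gap"])
E
```

```text
clock: 11.4
tcp_pos: [0.4836, 0.0442, 0.1814]
orientation: [0.704, -0.703, -0.072, 0.074]
wrist_force: [0.8, -0.9, 0.4]
finger_gap: 0.085
clock: 11.8
tcp_pos: [0.4839, 0.0442, 0.1819]
orientation: [0.707, -0.707, -0.013, 0.014]
wrist_force: [-0.2, 0.1, 1.0]
finger_gap: 0.0851
wrist (276, 173, 86, 59) [484.3  43.3  41.8  58.1   3.2]
wrist (16, 145, 58, 68) [ 4.755e+02 -1.490e+02  4.770e+01  3.530e+01  2.000e-01]
wrist (0, 144, 22, 66) [ 475.  -179.2   16.6   48.2   87.9]
[[ 0.999 -0.002 -0.039]
 [ 0.039  0.     0.999]
 [-0.002 -1.     0.   ]] [0.48386571 0.04420889 0.1818558 ] 0.08509512785266483
```

View pics/w7.png

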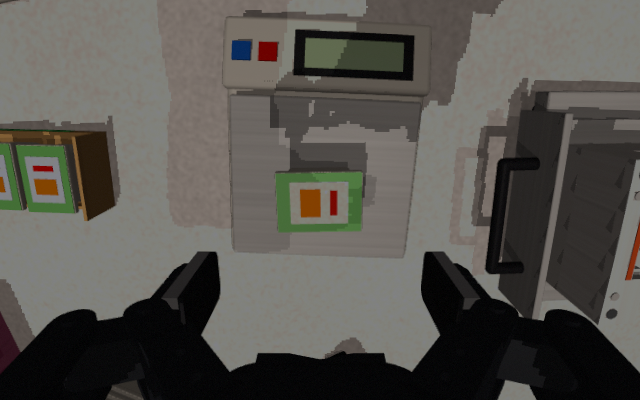

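```bash
python3 -m inch '[[[0,10,-1,0],[0,25,-1,0],[0,45,-1,0],[0,65,-1,0],[0,82,-1,0],[0,95,-1,0],[0,105,-1,0],[0,110,-1,0],[0,112,-1,0],[0,112,-1,0]]]'; python3 -m inch '[[[0,0,0,0],[0,0,0,0],[0,0,0,0],[0,0,0,0],[0,0,0,0],[0,0,0,0]]]' 45 35
python3 - <<'E'
from h import *
s=env.get_state(); im=env.read_camera("wrist"); cv2.imwrite("pics/w8.png",im);green("wrist",s,im,.096)
E
```

```text
clock: 12.85
tcp_pos: [0.4846, 0.0432, 0.0707]
orientation: [0.707, -0.707, -0.013, 0.013]
wrist_force: [0.5, 0.2, 0.3]
finger_gap: 0.0853
clock: 13.45
tcp_pos: [0.4851, 0.0432, 0.0715]
orientation: [-0.707, 0.707, 0.014, -0.013]
wrist_force: [-1.6, -0.6, 6.0]
finger_gap: 0.0592
wrist (241, 233, 158, 99) [484.5  43.3  42.3  58.9   3.1]
```

View pics/w8.png

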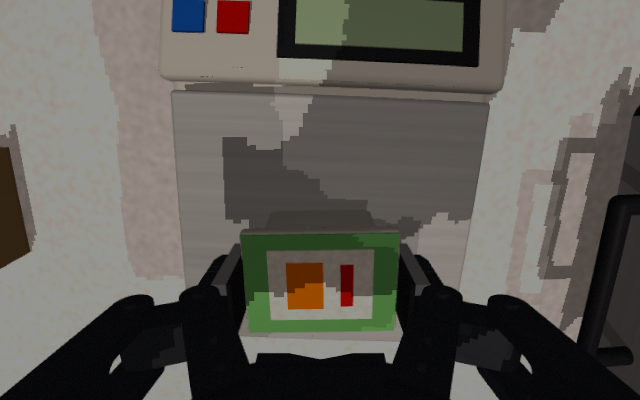

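```bash
python3 -m inch '[[[0,-3,0,0],[0,-10,0,0],[0,-22,0,0],[0,-36,0,0],[0,-52,0,0],[0,-68,0,0],[0,-84,0,0],[0,-94,0,0],[0,-100,0,0],[0,-100,0,0]]]' && python3 -m inch '[[[0,0,-10,8],[-1,0,-30,16],[-2,0,-60,24],[-3,0,-95,32],[-5,0,-130,40],[-7,0,-165,48],[-8,0,-200,56],[-9,0,-235,64],[-9,0,-260,72],[-10,0,-280,80]]]'
```

```text
clock: 14.5
tcp_pos: [0.4849, 0.0432, 0.1715]
orientation: [-0.707, 0.707, 0.014, -0.013]
wrist_force: [-0.4, -0.2, -1.8]
finger_gap: 0.0591
clock: 15.5
tcp_pos: [0.4844, -0.2385, 0.1696]
orientation: [-0.548, 0.549, -0.447, 0.446]
wrist_force: [-0.3, 0.2, -1.2]
finger_gap: 0.0592
```

```bash
python3 -m inch '[[[0,0,0,6],[0,0,0,12],[0,0,0,12],[0,0,0,12]]]'
python3 - <<'E'
from h import *
s=env.get_state(); im=env.read_camera("wrist"); cv2.imwrite("pics/w9.png",im);green("wrist",s,im,.047)
R,p=pose(s);print(np.round(R,3),p,s["finger_gap"])
green("top",s,env.read_camera("top"),.047,40)
E
```

```text
clock: 15.9
tcp_pos: [0.4846, -0.2367, 0.1699]
orientation: [-0.501, 0.501, -0.499, 0.498]
wrist_force: [1.2, -0.0, -1.2]
finger_gap: 0.0588
wrist (241, 233, 158, 99) [ 485.1 -323.   132.    94.8    1.2]
wrist (288, 165, 75, 46) [ 4.879e+02 -2.367e+02  5.820e+01  3.690e+01  4.000e-01]
wrist (288, 100, 77, 57) [ 4.887e+02 -1.902e+02  5.800e+01  4.200e+01  4.000e-01]
[[ 0.005 -0.001  1.   ]
 [-1.     0.001  0.005]
 [-0.001 -1.    -0.001]] [ 0.48455577 -0.23671015  0.16994658] 0.05883214566623878
top (395, 220, 14, 19) [ 488.3 -189.2   54.2   39.     0.6]
```

View pics/w9.png

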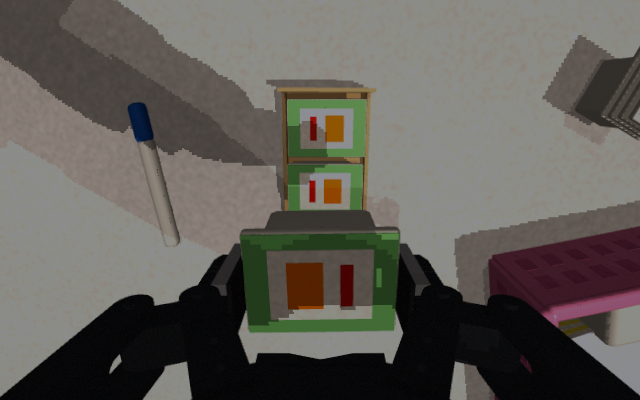

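```bash
python3 -m inch '[[[10,0,1,0],[24,0,2,0],[38,10,3,0],[47,25,3,0],[52,42,3,0],[52,58,3,0],[52,72,3,0],[52,82,3,0],[52,88,3,0],[52,88,3,0]]]'
python3 - <<'E'
from h import *
s=env.get_state(); im=env.read_camera("wrist"); cv2.imwrite("pics/w10.png",im);green("wrist",s,im,.047)
R,p=pose(s);print(np.round(R,3),p,s["finger_gap"])
cv2.imwrite("pics/s10.png",cv2.resize(env.read_camera("scene")[160:260,160:300],None,fx=5,fy=5,interpolation=cv2.INTER_CUBIC))
cv2.imwrite("pics/t10.png",cv2.resize(env.read_camera("top")[190:270,370:480],None,fx=6,fy=6,interpolation=cv2.INTER_CUBIC))
E
```

```text
clock: 17.0
tcp_pos: [0.4875, -0.2891, 0.0816]
orientation: [-0.5, 0.501, -0.5, 0.499]
wrist_force: [-0.1, 0.2, -0.1]
finger_gap: 0.0592
wrist (241, 233, 158, 104) [ 487.7 -325.4   87.9   67.5    1. ]
wrist (263, 95, 117, 84) [ 4.877e+02 -2.393e+02  5.800e+01  4.210e+01  2.000e-01]
wrist (261, 0, 125, 81) [ 4.885e+02 -1.933e+02  5.820e+01  3.590e+01  2.000e-01]
[[ 0.002 -0.001  1.   ]
 [-1.     0.001  0.002]
 [-0.001 -1.    -0.001]] [ 0.48752592 -0.28905543  0.0816012 ] 0.059217500889200296
```

View pics/w10.png

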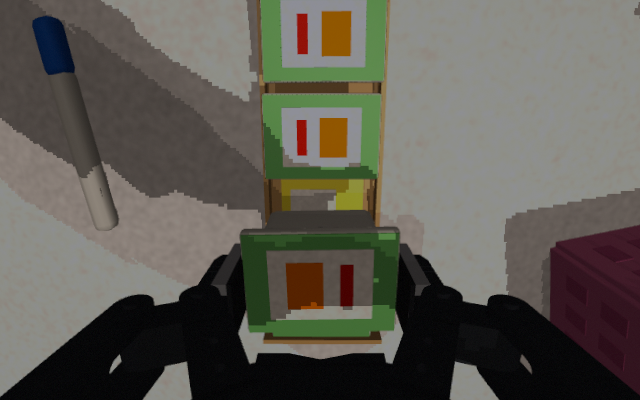

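View pics/s10.png

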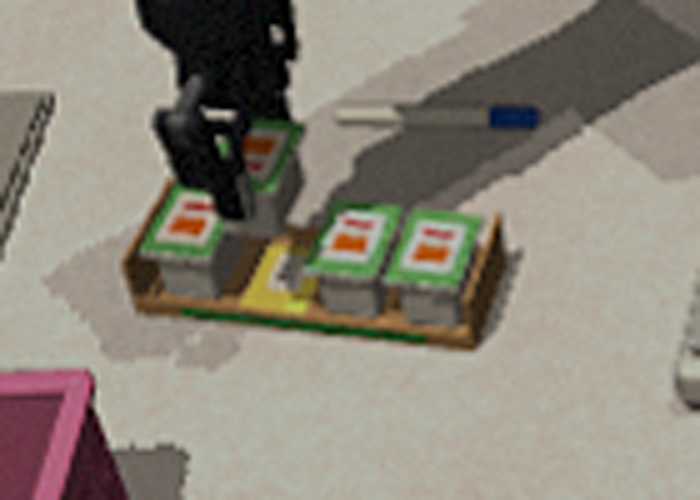

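View pics/t10.png

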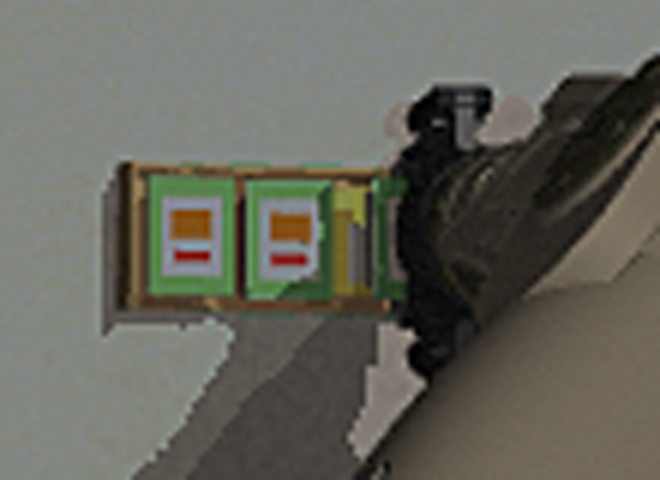

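```bash
python3 - <<'E'
from h import *
C=cam("top")
print(ray([(375/6+370,190+240/6)],.1041,C)[0], ray([(330/6+370,190+240/6)],.047,C)[0])
C=cam("scene") # held tub lid corners right-far / right-near in crop, packed left tub
P=lambda x,y:(160+x/5,160+y/5)
print("held",ray([P(303,125),P(280,188),P(250,120)],.1041,C))
print("left packed",ray([P(178,185),P(240,192),P(140,250),P(216,262)],.047,C))
print("2nd packed",ray([P(330,205),P(402,208),P(303,272),P(383,283)],.047,C))
E
```

```text
[ 0.48613975 -0.26891909  0.1041    ] [ 0.48673194 -0.25954196  0.047     ]
held [[ 0.45780225 -0.26910551  0.1041    ]
 [ 0.51068645 -0.26420025  0.1041    ]
 [ 0.45834853 -0.30077362  0.1041    ]]
left packed [[ 0.4619243  -0.35571786  0.047     ]
 [ 0.46209617 -0.3168982   0.047     ]
 [ 0.51760366 -0.35652905  0.047     ]
 [ 0.52027325 -0.30968953  0.047     ]]
2nd packed [[ 0.46468876 -0.26009565  0.047     ]
 [ 0.46062656 -0.21693138  0.047     ]
 [ 0.52042594 -0.25759127  0.047     ]
 [ 0.52193026 -0.2095723   0.047     ]]
```

```bash
python3 -m inch '[[[-1,6,0.5,0],[-1,14,0.5,0],[-1,22,0.5,0],[-1,30,0.5,0],[-1,37,0.5,0],[-1,44,0.5,0],[-1,50,0.5,0],[-1,54,0.5,0],[-1,55.5,0.5,0],[-1,55.5,0.5,0]]]'
python3 - <<'E'
from h import *
s=env.get_state(); im=env.read_camera("wrist"); cv2.imwrite("pics/w11.png",im)
cv2.imwrite("pics/s11.png",cv2.resize(env.read_camera("scene")[160:260,160:300],None,fx=5,fy=5,interpolation=cv2.INTER_CUBIC))
print(s["tcp_pos"],s["wrist_force"])
E
```

```text
clock: 18.15
tcp_pos: [0.4885, -0.2879, 0.027]
orientation: [0.501, -0.501, 0.499, -0.499]
wrist_force: [-0.5, 0.6, -1.0]
finger_gap: 0.0591
[ 0.48848633 -0.28794916  0.02698875] [-0.47383731  0.62191841 -0.96291502]
```

View pics/w11.png

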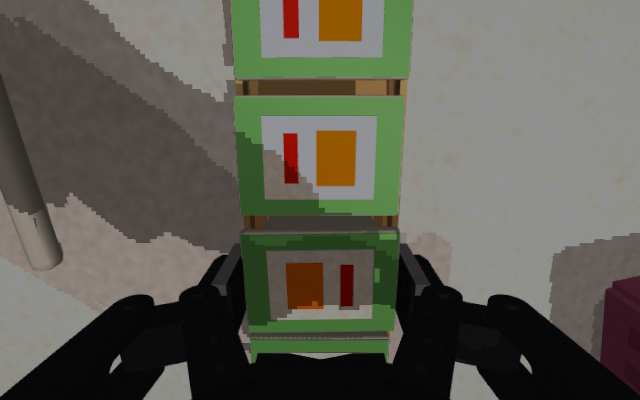

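View pics/s11.png

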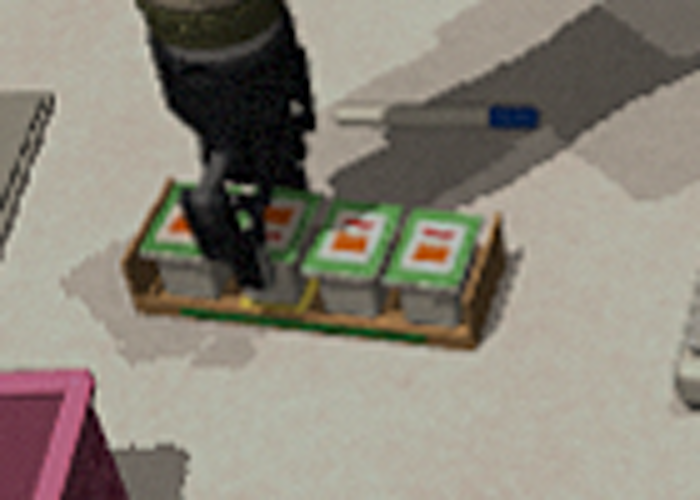

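The tub hangs in the gap between its neighbours without contact, about 4 mm above the floor. Lower it to touch.

```bash
python3 -m inch '[[[0,1,0,0],[0,2,0,0],[0,3,0,0],[0,3.5,0,0],[0,3.5,0,0]]]';python3 -m inch '[[[0,0.5,0,0],[0,1.2,0,0],[0,1.2,0,0]]]'
```

```text
clock: 18.75
tcp_pos: [0.4885, -0.2879, 0.0235]
orientation: [0.501, -0.501, 0.5, -0.499]
wrist_force: [-0.2, 0.5, -0.7]
finger_gap: 0.0591
clock: 19.05
tcp_pos: [0.4886, -0.288, 0.0226]
orientation: [0.501, -0.501, 0.499, -0.499]
wrist_force: [-0.2, 0.7, -0.4]
finger_gap: 0.0593
```

```bash
python3 -m inch '[[[0,0.5,0,0],[0,1,0,0],[0,1,0,0]]]'
```

```text
clock: 19.35
tcp_pos: [0.4886, -0.288, 0.0226]
orientation: [0.501, -0.501, 0.499, -0.5]
wrist_force: [-1.9, 1.4, 7.7]
finger_gap: 0.0594
```

```bash
python3 -m inch '[[[0,-0.5,0,0],[0,-0.5,0,0],[0,-0.5,0,0],[0,-0.5,0,0],[0,-0.5,0,0],[0,-0.5,0,0],[0,-0.5,0,0]]]' 80; python3 -m inch '[[[0,-2,0,0],[0,-8,0,0],[0,-20,0,0],[0,-40,0,0],[0,-65,0,0],[0,-95,0,0],[0,-125,0,0],[0,-145,0,0],[0,-150,0,0],[0,-150,0,0]]]'
python3 - <<'E'
from h import *
s=env.get_state(); im=env.read_camera("wrist"); cv2.imwrite("pics/w12.png",im);green("wrist",s,im,.047)
sc=env.read_camera("scene");cv2.imwrite("pics/s12.png",sc)
E
```

```text
clock: 20.05
tcp_pos: [0.4885, -0.288, 0.0219]
orientation: [0.501, -0.501, 0.499, -0.499]
wrist_force: [-0.0, 0.2, 0.1]
finger_gap: 0.08
clock: 21.05
tcp_pos: [0.4891, -0.2884, 0.1733]
orientation: [0.501, -0.5, 0.498, -0.5]
wrist_force: [-0.6, 0.0, -0.5]
finger_gap: 0.08
wrist (284, 220, 71, 47) [ 4.883e+02 -3.379e+02  5.830e+01  4.210e+01  1.000e-01]
wrist (282, 159, 75, 53) [ 488.5 -287.7   58.7   42.4    1.2]
wrist (280, 96, 77, 56) [ 4.878e+02 -2.391e+02  5.820e+01  4.150e+01  2.000e-01]
wrist (279, 25, 81, 61) [ 4.883e+02 -1.897e+02  5.800e+01  4.150e+01  3.000e-01]
```

View pics/w12.png

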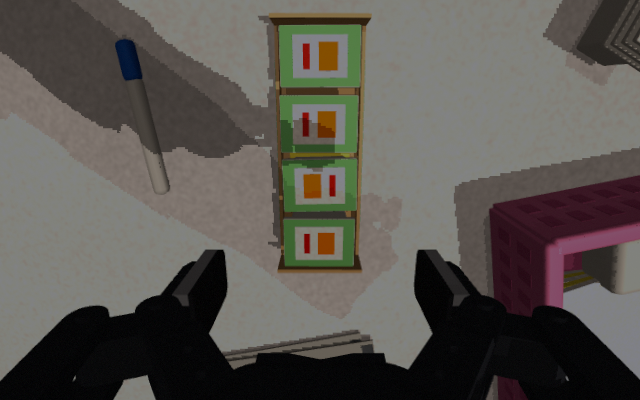

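View pics/s12.png

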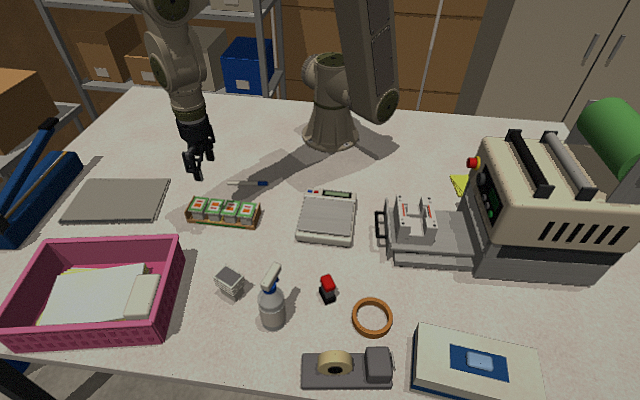

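All four tubs stand in the row. Ours is third from the top in the wrist view, at about (320,186), upright and square to the row. Its label reads the other way round, but half a turn makes no difference.

```bash
python3 -c "
from workcell import env
print(env.hand_in())"
```

```text
the job is handed in; nothing more can be done
None
```

The tub is packed in the empty place of the carton row, and I handed the job in at about 21 s on the clock. `env.hand_in()` gave no verdict, so what follows rests on my own checks.

- **Handling:** I lifted the tub from the die by its width and set it down on the scale, where contact showed at the right height. I let go there for about 3 s, then took it by its ends with a quarter turn. I lowered it into the gap until it touched the floor, with at most about 15 N on the wrist (on the scale).
- **Placing:** The last wrist picture puts the lid at (488.5, −287.7) mm. The place is at about (488, −288) mm. The tub is turned about 1° from the row, upright and released.
- **Neighbours and bench:** The packed tubs lie within about 2 mm of where I first measured them. The other things on the bench look unmoved in the scene picture, judged by eye only.
- **Disagreements:** The views disagreed by 1 to 3 mm. The tub's yaw read about 1° higher in the wrist camera than the gripper's own angle. Both are within tolerance. The tub's label reads the opposite way to its neighbours', which your half-turn rule allows.

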